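# Find the wobbly plate-rack peg and refit it in the sound socket

### The job

One of the three pegs of the plate rack sits in a worn socket and wobbles. Rock the pegs gently to and fro where they stand, never forcing one against its stop, and let the wobbly one lean right over to its stop so that you are sure of it; then pull that peg out and push it fully home, upright, into the empty spare socket at the end of the rack. Leave the firm pegs home in their sockets, do not disturb the jar, the milk pot or the salt pig, and let go of everything.

Things in the scene. Friction and masses are not known exactly. Their poses are not given: they have to be found in the camera images.
- rack: Fixed wooden plate rack: a plinth 90 x 360 x 12 mm with a row of four alike square wooden socket blocks, 64 x 64 x 55 mm, standing on it, 90 mm apart. Origin: underside centre; its y axis runs along the row, from socket 4 towards socket 1, z up. Rack and blocks do not move. Block_c has the worn socket, block_a and block_b are sound; which stands where is to be felt.
- socket_1 (a point): Centre of socket 1's mouth, on its block's top, 67 mm above the counter; holds peg 1. Axes as the rack's. The hole, hidden by the collar, is 17 mm wide if sound, 21.5 mm if worn, 50 mm deep. Pushed sideways at mid-grip a peg in a sound socket gives about 2 mm each way and stops hard (stop pushing at a few newtons: 15 N strains it); in the worn one it leans freely (under 1 N) about 10 mm (7 degrees) to its stop, and rights itself when let go.
- socket_2 (a point): Centre of socket 2's mouth, on its block's top, 67 mm above the counter; holds peg 2. Axes as the rack's. The hole, hidden by the collar, is 17 mm wide if sound, 21.5 mm if worn, 50 mm deep. Pushed sideways at mid-grip a peg in a sound socket gives about 2 mm each way and stops hard (stop pushing at a few newtons: 15 N strains it); in the worn one it leans freely (under 1 N) about 10 mm (7 degrees) to its stop, and rights itself when let go.
- socket_3 (a point): Centre of socket 3's mouth, on its block's top, 67 mm above the counter; holds peg 3. Axes as the rack's. The hole, hidden by the collar, is 17 mm wide if sound, 21.5 mm if worn, 50 mm deep. Pushed sideways at mid-grip a peg in a sound socket gives about 2 mm each way and stops hard (stop pushing at a few newtons: 15 N strains it); in the worn one it leans freely (under 1 N) about 10 mm (7 degrees) to its stop, and rights itself when let go.
- socket_4 (a point): Centre of the mouth of the empty spare socket at the end of the row (rack -y), top face of its block, 67 mm above the counter. A sound socket: hole 17 mm wide, 50 mm deep, its rim chamfered by 4 mm. Axes as the rack's.
- peg_1_mid (a point): Middle of the grip of wooden peg 1 (0.1 kg): round grip 24 mm thick, 89 mm tall, above a steel collar 35 mm wide, 6 mm thick; below it a round tang 16 mm thick, 45 mm long, tapering to 8 mm at the tip. This point is 50 mm above the collar's underside, 45 mm below the peg's top; z up along the peg. Home, the collar's underside rests on the block's top.
- peg_1: The same peg 1; origin at the tip of its tang, 45 mm below the collar's underside, z up along the peg.
- peg_2_mid (a point): Middle of the grip of wooden peg 2 (0.1 kg): round grip 24 mm thick, 89 mm tall, above a steel collar 35 mm wide, 6 mm thick; below it a round tang 16 mm thick, 45 mm long, tapering to 8 mm at the tip. This point is 50 mm above the collar's underside, 45 mm below the peg's top; z up along the peg. Home, the collar's underside rests on the block's top.
- peg_2: The same peg 2; origin at the tip of its tang, 45 mm below the collar's underside, z up along the peg.
- peg_3_mid (a point): Middle of the grip of wooden peg 3 (0.1 kg): round grip 24 mm thick, 89 mm tall, above a steel collar 35 mm wide, 6 mm thick; below it a round tang 16 mm thick, 45 mm long, tapering to 8 mm at the tip. This point is 50 mm above the collar's underside, 45 mm below the peg's top; z up along the peg. Home, the collar's underside rests on the block's top.
- peg_3: The same peg 3; origin at the tip of its tang, 45 mm below the collar's underside, z up along the peg.
- jar: Olive-green ceramic jar with flip-top seal, 84 mm wide, 107 mm tall; bystander; origin underside centre.
- pot: Stainless steel milk pot, 110 mm wide, 85 mm tall, with a black handle reaching 160 mm from its centre along its own y; bystander; origin underside centre.
- salt_pig: Green glass salt pig, 90 mm wide, 85 mm tall; bystander; origin underside centre.
Mind the look-alikes: they are no part of the job. What is shaped like the peg_3 but pink or turquoise is not meant. What is shaped like the peg_1 but orange is not meant.

How it is judged:
On the way, in this order (a step that is already met when the one before it is completed fails the run):
1. the wobbly peg, still in its worn socket, has been leaned over by at least 3.5 degrees (((horizontal distance between socket_1 and block_c below 0.02 m and angle between peg_1's own z axis and vertical above 0.061 rad and z of peg_1 in the frame of socket_1 below -0.035 m) or (horizontal distance between socket_2 and block_c below 0.02 m and angle between peg_2's own z axis and vertical above 0.061 rad and z of peg_2 in the frame of socket_2 below -0.035 m) or (horizontal distance between socket_3 and block_c below 0.02 m and angle between peg_3's own z axis and vertical above 0.061 rad and z of peg_3 in the frame of socket_3 below -0.035 m))), for 0.1 s.
2. the wobbly peg is out of its worn socket (((horizontal distance between socket_1 and block_c below 0.02 m and z of peg_1 in the frame of socket_1 above 0.003 m) or (horizontal distance between socket_2 and block_c below 0.02 m and z of peg_2 in the frame of socket_2 above 0.003 m) or (horizontal distance between socket_3 and block_c below 0.02 m and z of peg_3 in the frame of socket_3 above 0.003 m))), for 0.1 s.
At the end, for the whole second after the job is handed in: The peg from the worn socket stands in spare socket 4, the others in their own: collar within 2.5 mm of the block, tang tip within 5 mm of the socket axis, upright within 2.8 degrees, at rest, released; jar, pot and salt pig upright and not moved by more than 20 mm (((horizontal distance between socket_1 and block_c below 0.02 m and (z of peg_1 in the frame of socket_4 below -0.0425 m and horizontal distance between peg_1 and socket_4 below 0.005 m and angle between peg_1's own z axis and vertical below 0.05 rad and linear speed of peg_1 below 0.02 m/s) and (z of peg_2 in the frame of socket_2 below -0.0425 m and horizontal distance between peg_2 and socket_2 below 0.005 m and angle between peg_2's own z axis and vertical below 0.05 rad and linear speed of peg_2 below 0.02 m/s) and (z of peg_3 in the frame of socket_3 below -0.0425 m and horizontal distance between peg_3 and socket_3 below 0.005 m and angle between peg_3's own z axis and vertical below 0.05 rad and linear speed of peg_3 below 0.02 m/s)) or (horizontal distance between socket_2 and block_c below 0.02 m and (z of peg_2 in the frame of socket_4 below -0.0425 m and horizontal distance between peg_2 and socket_4 below 0.005 m and angle between peg_2's own z axis and vertical below 0.05 rad and linear speed of peg_2 below 0.02 m/s) and (z of peg_1 in the frame of socket_1 below -0.0425 m and horizontal distance between peg_1 and socket_1 below 0.005 m and angle between peg_1's own z axis and vertical below 0.05 rad and linear speed of peg_1 below 0.02 m/s) and (z of peg_3 in the frame of socket_3 below -0.0425 m and horizontal distance between peg_3 and socket_3 below 0.005 m and angle between peg_3's own z axis and vertical below 0.05 rad and linear speed of peg_3 below 0.02 m/s)) or (horizontal distance between socket_3 and block_c below 0.02 m and (z of peg_3 in the frame of socket_4 below -0.0425 m and horizontal distance between peg_3 and socket_4 below 0.005 m and angle between peg_3's own z axis and vertical below 0.05 rad and linear speed of peg_3 below 0.02 m/s) and (z of peg_1 in the frame of socket_1 below -0.0425 m and horizontal distance between peg_1 and socket_1 below 0.005 m and angle between peg_1's own z axis and vertical below 0.05 rad and linear speed of peg_1 below 0.02 m/s) and (z of peg_2 in the frame of socket_2 below -0.0425 m and horizontal distance between peg_2 and socket_2 below 0.005 m and angle between peg_2's own z axis and vertical below 0.05 rad and linear speed of peg_2 below 0.02 m/s))) and angle between each of jar, pot, salt_pig's own z axis and vertical below 0.1 rad); the robot touches nothing.
It fails at once if a peg is forced: more than 60 N between a peg and the rack (leverage makes this some 15 N of sideways push at mid-grip) (contact force between any of peg_1, peg_2, peg_3 and rack above 60 N or contact force between any of peg_1, peg_2, peg_3 and block_a above 60 N or contact force between any of peg_1, peg_2, peg_3 and block_b above 60 N or contact force between any of peg_1, peg_2, peg_3 and block_c above 60 N).
It fails at once if a firm peg is pulled up by more than 15 mm ((not (horizontal distance between socket_1 and block_c below 0.02 m) and z of peg_1 in the frame of socket_1 above -0.03 m) or (not (horizontal distance between socket_2 and block_c below 0.02 m) and z of peg_2 in the frame of socket_2 above -0.03 m) or (not (horizontal distance between socket_3 and block_c below 0.02 m) and z of peg_3 in the frame of socket_3 above -0.03 m)).
It fails at once if the jar, the pot or the salt pig is moved by more than 20 mm (distance of any of jar, pot, salt_pig from where it was at the start of the episode above 0.02 m).
It also fails if it takes over 72 s, if anything falls off the work surface, if the arm or the gripper's body presses on something with over 40 N, if the wrist force passes 120 N, or if a joint passes its speed limit or range.

### The arm

A 6-joint arm with a two-finger parallel gripper is mounted at the origin on the work surface. World frame = base frame: x ahead of the robot, y to its left, z up, the work surface at z = 0. Lengths are in m, angles in rad, forces in N, time in s.
With the tool pointing down it reaches from about 0.375 to 0.975 m from the base axis. Payload 3.8 kg.
Tool frame: the origin (TCP) lies midway between the tips of the shut fingers; the grasp point (between the pads) lies 19 mm behind it (robot.grasp_offset is the z of the grasp point in the tool frame, in m); z points along the fingers, y is the line along which they close (so a half turn about z gives the same grasp; the last joint's range is limited). The gripper opens to 88 mm and grips with 3 to 60 N. Pads are 18 mm wide; open, the fingers measure 123 mm over their backs; the gripper's body (75 mm by 187 mm) begins 45 mm behind the grasp point.
Start: joints at [-1.236, 0.264, 1.604, -0, 1.274, -0.037], TCP at [0.245, -0.629, 0.239] pointing down, gripper open.
Joint ranges: [-2.63, 2.63], [-0.94, 2.18], [0.31, 2.57], [-1.31, 4.45], [0, 2.66], [-2.55, 2.55]. Speed limits (rad/s): [2.57, 2.57, 3.14, 3.14, 3.14, 3.14].

### API

Orientations are given as a unit quaternion [w, x, y, z].
In Python, from plant import robot, kin, viewer, readout gives the robot as it stands. Calls block until the motion is done:
- robot.move_ptp(position, orientation): joint-space move of the TCP to a pose.
- robot.servo_line(position, ori=None, speed=0.15, guard=None): straight line of the TCP; ori=None keeps the orientation; speed is the mean speed in m/s. With guard (N) it stops when the force on the tool has changed by that much, and returns True; else False.
- robot.move_j(angles): joint-space move.
- robot.release() and robot.close_gripper(): open the fingers fully, or close them until they stop; the grip force is fixed at half the most.
- robot.hold(seconds).
- kin.ik(position, orientation): joint angles nearest the present ones, or None.
- viewer.camera(name): name is "scene" or "top" or "wrist"; returns a dict with "frame" (400x640x3 uint8, red, green, blue), "camera_matrix" (3x3 intrinsics, pixels), "k1" (the pictures are not rectified: a ray, as slopes to the right and down, at radius r is drawn at 1 + k1 r^2 times it, then the intrinsics apply), "cam_to_world" (4x4, takes a point from camera to world coordinates). Camera axes: x right, y down, z forward; pixel columns grow to the right and rows downward; lengths in m; the calibration is good to about 2 mm. A picture is of the moment at which its call begins. There is no depth.
A pose or a line that the arm cannot do raises robot.Unreachable and nothing moves.
- robot.sign_off(): hands the job in; it is judged then, once.
Readings, each from a call of its own:
- readout.read_t(): time.
- readout.read_joint_pos(): joint angles.
- readout.read_joint_vel(): joint speeds.
- readout.read_effort(): joint torques, N m.
- readout.read_ee_pos(): TCP position.
- readout.read_ee_rot(): TCP orientation.
- readout.read_contact_force(): force on the tool from outside, world axes, zero at the start.
- readout.read_ft_torque(): the same for the moment, N m.
- readout.read_grip_width(): opening from 0.0 (shut) to 1.0 (fully open).
- readout.read_grip_force(): force on a finger pad.
Only numpy, scipy, OpenCV 4.12 (cv2) and the standard library are available. Lean on these libraries where they do the work, as an engineer would, in place of code of your own. Each camera call takes 0.05 s, during which the arm holds its last target. There are 200 camera calls.

## Working session

There is one attempt and no reset: what is moved stays moved. The work goes in short steps, each a Python script; the robot and the scene stay as the last script left them, time stands still between calls to the robot, and variables do not carry over. Pictures are saved under pics/ and viewed, at most 10 in all, crops included, and the job is handed in when it is done.

```bash
mkdir -p pics; ls
python3 - <<'E'
from plant import viewer,readout
import cv2,numpy as np,pickle
d={}
for n in ("scene","top"):
    c=viewer.camera(n); d[n]=c
    cv2.imwrite(f"pics/{n}0.png",c["frame"][:,:,::-1]); print(n,c["camera_matrix"].tolist(),c["k1"],np.round(c["cam_to_world"],3).tolist())
pickle.dump(d,open("c0.pkl","wb")); print(readout.read_t())
E
```

```text
pics
scene [[392.5580839307016, 0.0, 320.7330943969571], [0.0, 392.5580839307016, 195.48975873535448], [0.0, 0.0, 1.0]] -0.037452456952057026 [[-0.794, 0.364, -0.486, 1.073], [0.608, 0.488, -0.626, 0.72], [0.009, -0.793, -0.609, 0.791], [0.0, 0.0, 0.0, 1.0]]
top [[496.1564996880176, 0.0, 323.0512747088824], [0.0, 496.1564996880176, 196.31998105925538], [0.0, 0.0, 1.0]] -0.10594452230079718 [[0.024, -0.986, 0.163, 0.312], [-1.0, -0.024, 0.0, 0.034], [0.003, -0.163, -0.987, 1.385], [0.0, 0.0, 0.0, 1.0]]
0.1
```

View pics/scene0.png

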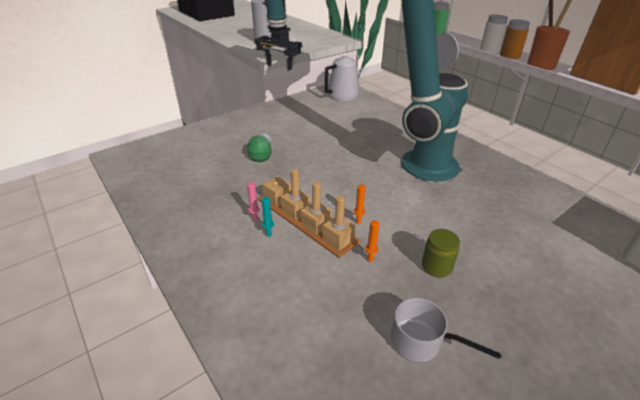

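View pics/top0.png

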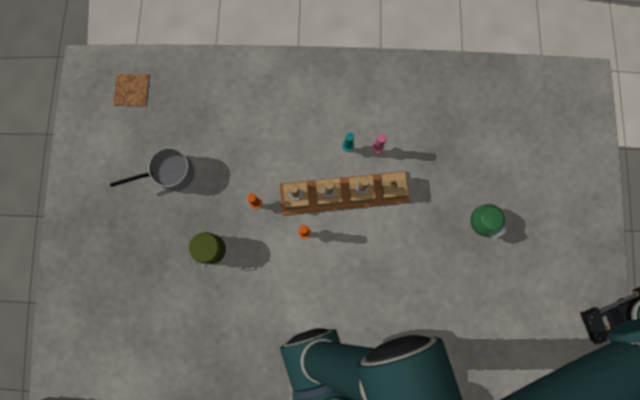

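The scene picture shows the rack with three plain wooden pegs (tops near (294,172), (316,185), (340,200)) and the empty block at (272,188). The top picture has the blocks at about (296,194), (328,190), (361,187), with the spare at (393,184).

The look-alikes in the top picture are orange (254,201) and (305,231), turquoise (349,142) and pink (380,144). They stand off the rack, so only the natural-wood pegs in the blocks fit. I'll confirm with an enlarged crop and measure from that.

```bash
cat > h.py <<'E'
import numpy as np,cv2
def undist(c,uv):
    K=c["camera_matrix"]; p=(np.atleast_2d(uv).astype(float)-K[:2,2])/[K[0,0],K[1,1]]; q=p.copy()
    for _ in range(20): q=p/(1+c["k1"]*(q**2).sum(1,keepdims=True))
    return q
def onplane(c,uv,z):
    q=undist(c,uv); T=c["cam_to_world"]; d=np.c_[q,np.ones(len(q))]@T[:3,:3].T; o=T[:3,3]
    return o+d*((z-o[2])/d[:,2:3])
def proj(c,X):
    T=c["cam_to_world"]; p=(np.atleast_2d(X)-T[:3,3])@T[:3,:3]; s=p[:,:2]/p[:,2:]
    s=s*(1+c["k1"]*(s**2).sum(1,keepdims=True)); K=c["camera_matrix"]; return s*[K[0,0],K[1,1]]+K[:2,2]
E
python3 - <<'E'
import pickle,cv2,numpy as np
from h import *
d=pickle.load(open("c0.pkl","rb")); c=d["top"]; f=c["frame"]
hsv=cv2.cvtColor(f,cv2.COLOR_RGB2HSV)
for p in [(296,205),(393,178),(385,192),(345,200),(362,195),(312,185),(290,213),(380,206)]: print(p,f[p[1],p[0]],hsv[p[1],p[0]])
# whole rack mask
m=((hsv[...,0]<25)&(hsv[...,1]>70)).astype(np.uint8); m[:160]=0;m[222:]=0;m[:,:272]=0;m[:,420:]=0
pts=cv2.findNonZero(m)
r=cv2.minAreaRect(pts); print(r, onplane(c,cv2.boxPoints(r),0.012))
a=cv2.resize(f[150:240,240:430],None,fx=4,fy=4,interpolation=cv2.INTER_CUBIC)
s=d["scene"]["frame"]; b=cv2.resize(s[160:270,235:395],None,fx=4,fy=2.182*0+4,interpolation=cv2.INTER_CUBIC)
b=cv2.resize(b,None,fx=.5,fy=.5)
im=np.zeros((590,760,3),np.uint8); im[:360]=a; im[365:365+220,:320]=b; cv2.imwrite("pics/crop.png",im[:,:,::-1])
E
```

```text
(296, 205) [140 114  78] [ 17 113 140]
(393, 178) [154 126  86] [ 18 113 154]
(385, 192) [93 77 52] [ 18 112  93]
(345, 200) [79 51 30] [ 13 158  79]
(362, 195) [97 79 55] [ 17 110  97]
(312, 185) [103  67  40] [ 13 156 103]
(290, 213) [107  71  44] [ 13 150 107]
(380, 206) [98 96 91] [21 18 98]
((343.9013977050781, 192.66397094726562), (31.858516693115234, 128.07176208496094), 84.14398956298828) [[ 0.57204881  0.16063532  0.012     ]
 [ 0.61878495 -0.19914621  0.012     ]
 [ 0.52794166 -0.2079699   0.012     ]
 [ 0.48238215  0.14810413  0.012     ]]
```

View pics/crop.png

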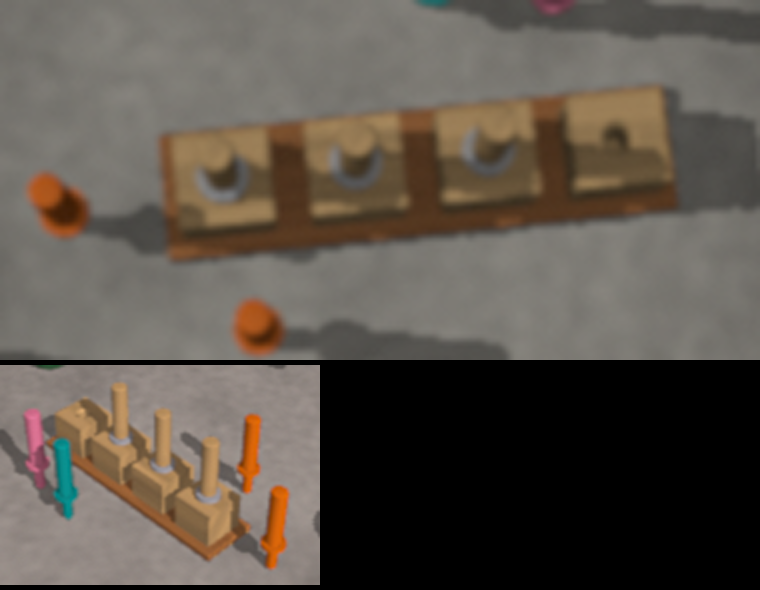

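The crop shows natural-wood pegs with grey collars at crop (222,175), (356,160) and (488,147), in the blocks, and the empty hole at (615,135). All four coloured look-alikes stand clear of the rack. Next I'll compute the sockets and cross-check them against the hole, the collars and the peg tops.

```bash
cat >> h.py <<'E'
C=np.array([.5503,-.0246]); U=np.array([-.1280,.9918]); V=np.array([.9918,.1280]) # rack centre, y axis, x axis
def S(i): return C+U*(.135-.09*(i-1))
E
python3 - <<'E'
import pickle
from h import *
from plant import readout
d=pickle.load(open("c0.pkl","rb")); c=d["top"]; np.set_printoptions(precision=4,suppress=True)
for i in range(1,5): print(i,S(i),proj(c,[*S(i),.067]),proj(c,[*S(i),.162]), "scene",proj(d["scene"],[*S(i),.067]),proj(d["scene"],[*S(i),.162]))
print("hole",onplane(c,[[393.75,183.75]],.067))
for n,p in dict(or1=(256,204),or2=(304.5,231),teal=(349,148),pink=(379,150)).items():
    X=onplane(c,[p],.05)[0,:2]-C; print(n,"rack xy",X@V,X@U)
f=c["frame"];hsv=cv2.cvtColor(f,cv2.COLOR_RGB2HSV)
# block tops: hue>=16 wood; block sub-rects
m=((hsv[...,0]>=16)&(hsv[...,0]<25)&(hsv[...,1]>80)).astype(np.uint8);m[:165]=0;m[215:]=0;m[:,:272]=0;m[:,420:]=0
m=cv2.morphologyEx(m,cv2.MORPH_CLOSE,np.ones((5,5)))
for k in cv2.findContours(m,0,2)[0]:
    if cv2.contourArea(k)>150: r=cv2.minAreaRect(k);print(r,onplane(c,[r[0]],.067))
# peg tops in scene
for b in (1,):print(readout.read_contact_force(),readout.read_ee_rot(),readout.read_t())
E
```

```text
1 [0.533  0.1093] [[295.3056 194.186 ]] [[293.3471 187.8565]] scene [[338.9846 223.8832]] [[340.3532 196.734 ]]
2 [0.5445 0.02  ] [[328.5277 190.7764]] [[329.0723 184.1974]] scene [[316.2866 209.0226]] [[316.3698 182.3355]]
3 [ 0.5561 -0.0692] [[361.6422 187.3826]] [[364.6698 180.5642]] scene [[295.5117 195.4159]] [[294.5305 169.2277]]
4 [ 0.5676 -0.1585] [[394.5552 184.0142]] [[400.023  176.9686]] scene [[276.4418 182.9216]] [[274.5783 157.2555]]
hole [[ 0.5683 -0.1563  0.067 ]]
or1 rack xy -0.012920527310481877 0.2447607676632351
or2 rack xy -0.09984481387928855 0.12055391517114894
teal rack xy 0.11694306818692426 -0.02486177011199925
pink rack xy 0.10278432252754036 -0.10717142500330461
((295.5379333496094, 194.95518493652344), (25.744098663330078, 24.332326889038086), 85.2363510131836) [[0.5309 0.1086 0.067 ]]
((328.3564758300781, 191.56436157226562), (26.069976806640625, 24.477916717529297), 84.2894058227539) [[0.5424 0.0204 0.067 ]]
((361.09405517578125, 188.4405975341797), (25.57245635986328, 24.975435256958008), 84.2894058227539) [[ 0.5531 -0.0678  0.067 ]]
((393.5799560546875, 185.05999755859375), (25.73868751525879, 26.587217330932617), 81.8698959350586) [[ 0.5646 -0.1558  0.067 ]]
[ 0.1232 -0.0656  0.2733] [-0.001   0.9828  0.1849 -0.0002] 0.1
```

```bash
cat >> h.py <<'E'
from scipy.spatial.transform import Rotation as R
def ori(s=1):
    y=np.r_[s*V,0]; z=np.array([0,0,-1.]); q=R.from_matrix(np.c_[np.cross(y,z),y,z]).as_quat(); return q[[3,0,1,2]]
def P(ry,z,rx=0): return np.r_[C+U*ry+V*rx,z]
E
python3 - <<'E'
from h import *
from plant import robot,kin,readout
np.set_printoptions(precision=4,suppress=True)
js={s:kin.ik(P(.09,.3),ori(s)) for s in (1,-1)}; print(js)
s=min((k for k in js if js[k] is not None),key=lambda k:abs(js[k][5])); open("s.txt","w").write(str(s))
robot.close_gripper(); robot.move_ptp(P(.09,.3),ori(s)); robot.servo_line(P(.09,.115),speed=.2,guard=8)
def ry(): return (readout.read_ee_pos()[:2]-C)@U
print(readout.read_t(),readout.read_ee_pos())
for g,d,n in ((.09,1,1),(.09,-1,2)):
    f0=np.array(readout.read_contact_force())
    a=robot.servo_line(P(g+d*.012,.115),speed=.04,guard=4); 
    t=robot.servo_line(P(g+d*.038,.115),speed=.015,guard=3)
    f=np.array(readout.read_contact_force())-f0
    print("peg",n,a,t,"travel",(ry()-g)*d,"dF",f[:2]@U,f,readout.read_t())
    robot.hold(.3); f=np.array(readout.read_contact_force())-f0; print(" held",f[:2]@U)
    robot.servo_line(P(g,.115),speed=.05)
E
```

```text
{1: array([ 0.0735, -0.0205,  1.8086, -0.    ,  1.3535, -0.0548]), -1: None}
5.1417 [0.5398 0.0646 0.1162]
peg 1 False True travel 0.02811728221340308 dF -0.6525915050368356 [ 0.1999 -0.6322  0.5928] 6.6833
 held -0.6524792986722682
peg 2 False True travel 0.0337449290930607 dF 2.716277005285519 [-0.2045  2.7123  1.1155] 9.475
 held 0.8103278166753456
```

Run:
```python
from h import *
from plant import robot,readout,viewer
def ry(): return (readout.read_ee_pos()[:2]-C)@U
F=lambda: np.array(readout.read_contact_force())
def probe(g,d,n):
    robot.servo_line(P(g+d*.014,.115),speed=.06,guard=4); f0=F(); L=[]
    for k in range(16,39,2):
        t=robot.servo_line(P(g+d*k/1000,.115),speed=.02,guard=3)
        f=-d*((F()-f0)[:2]@U); L.append((round((ry()-g)*d*1000,1),round(float(f),2)))
        if t or f>3: break
    print("peg",n,L,t,readout.read_t())
probe(.09,1,1); robot.servo_line(P(.09,.115),speed=.08)
robot.servo_line(P(.09,.22),speed=.2);robot.servo_line(P(0,.22),speed=.2);robot.servo_line(P(0,.115),speed=.2,guard=8)
probe(0,-1,3); robot.servo_line(P(0,.115),speed=.08)
probe(0,1,2); robot.hold(.2)
c=viewer.camera("scene"); cv2.imwrite("pics/lean.png",cv2.resize(c["frame"][150:260,235:395],None,fx=4,fy=4,interpolation=cv2.INTER_CUBIC)[:,:,::-1])
```

```text
peg 1 [(np.float64(16.0), -0.08), (np.float64(18.0), 0.18), (np.float64(20.1), -0.7), (np.float64(22.1), -0.83), (np.float64(24.1), 0.61), (np.float64(26.1), 0.12), (np.float64(27.9), 0.44), (np.float64(28.8), 5.35)] False 12.9833
peg 3 [(np.float64(16.1), 0.31), (np.float64(18.0), 0.16), (np.float64(20.1), 0.48), (np.float64(22.1), 0.21), (np.float64(24.0), 0.31), (np.float64(25.4), 4.49)] False 17.3417
peg 2 [(np.float64(16.0), 0.87), (np.float64(18.0), -0.1), (np.float64(20.1), 0.07), (np.float64(22.1), -0.03), (np.float64(24.0), 0.9), (np.float64(26.0), 1.22), (np.float64(28.1), 1.14), (np.float64(30.1), 0.84), (np.float64(32.2), -0.06), (np.float64(34.1), 0.57), (np.float64(36.1), 0.92), (np.float64(37.7), 3.18)] False 21.2
```

View pics/lean.png

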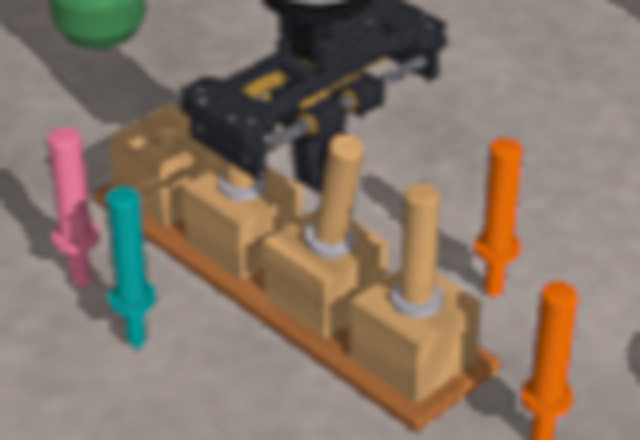

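Peg 2 leans freely about 10 mm and stops there, and it is visibly tilted in the crop, with its top at (345,145) and collar at (325,238). Pegs 1 and 3 stop hard, at 28.5 and 25.2 mm, so the row is really about 1.6 mm further along +y than I had it. Peg 2 is the wobbly one, so I'll grasp and lift it.

Run:
```python
from h import *
from plant import robot,readout,viewer
D=.0016; y2=.045+D
robot.servo_line(P(0,.115),speed=.08); robot.servo_line(P(0,.25),speed=.25); robot.servo_line(P(y2,.25),speed=.2); robot.release()
print("desc",robot.servo_line(P(y2,.106),speed=.12,guard=6),readout.read_ee_pos())
robot.close_gripper(); robot.hold(.2)
print("w",readout.read_grip_width()*88,readout.read_grip_force(),readout.read_contact_force())
f=robot.servo_line(P(y2,.126),speed=.04,guard=15); print(f,readout.read_contact_force())
robot.servo_line(P(y2,.266),speed=.15); robot.servo_line(P(-.135+D,.266),speed=.15); robot.hold(.2)
print("w",readout.read_grip_width()*88,readout.read_t(),readout.read_ee_pos())
A=[]
c=viewer.camera("scene"); a=cv2.resize(c["frame"][90:240,200:400],None,fx=4,fy=4,interpolation=cv2.INTER_CUBIC); cv2.imwrite("pics/lift.png",a[:,:,::-1])
c=viewer.camera("wrist"); cv2.imwrite("pics/wrist.png",c["frame"][:,:,::-1]); import pickle; pickle.dump(c,open("w.pkl","wb"))
print(proj(c,[np.r_[P(-.135+D,.067)],np.r_[P(-.135+D,.182)]]))
```

```text
desc False [0.54514933 0.02160746 0.10693731]
w 23.10657397866816 29.99431662261486 [-0.26521896 -0.22305963 -1.04338172]
False [-0.31853095  0.4621115  -1.02488274]
w 23.607370170721733 30.3 [ 0.56739191 -0.15618497  0.26609917]
[[318.33411814 174.41059414]
 [318.05616833 202.8939916 ]]
```

View pics/lift.png

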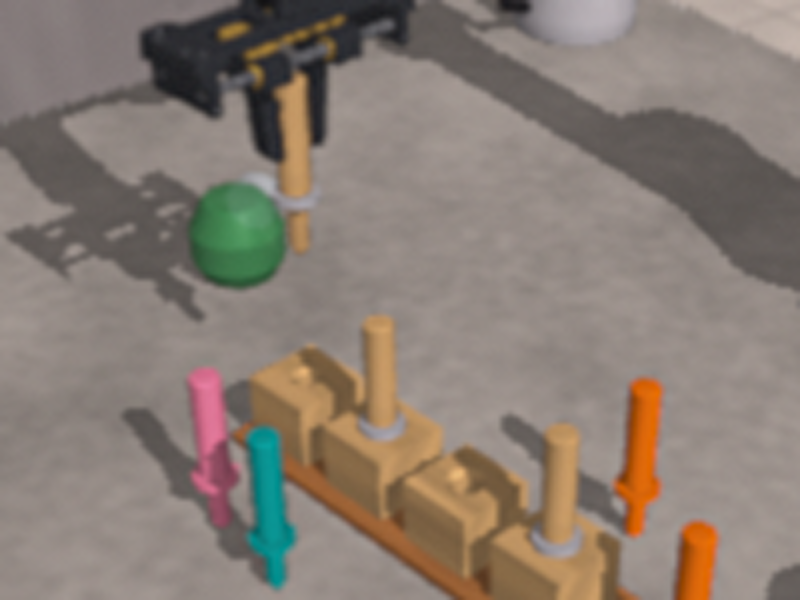

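View pics/wrist.png

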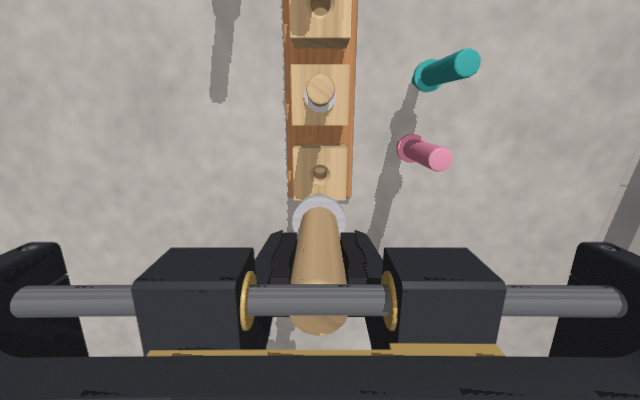

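The lift picture shows the peg upright in the grip, tip at (300,250), with pegs 1 and 3 still home. In the wrist picture the spare hole is at (320.5,172.5) and the held collar is centred near x=319. I'll correct the target from those before inserting.

Run:
```python
from h import *
import pickle
c=pickle.load(open("w.pkl","rb")); D=.0016
h=onplane(c,[[320.5,172.5]],.067)[0,:2]-C; print("hole rack xy",h@V,h@U, "expected",0,-.135+D)
print("collar exp",proj(c,[P(-.135+D,z) for z in (.227,.233)]), proj(c,[P(-.135+D,.227,s*.0175) for s in (1,-1)]))
f=c["frame"].astype(int); hsv=cv2.cvtColor(c["frame"],cv2.COLOR_RGB2HSV)
m=((hsv[195:230,280:360,1]<60)&(hsv[195:230,280:360,2]>150)).astype(np.uint8)
for r in range(0,35,4): x=np.nonzero(m[r])[0]; print(195+r,x.min()+280 if len(x) else None,x.max()+280 if len(x) else None)
g=hsv[160:185,305:336]; k=(g[...,2]<110)&(g[...,0]<30); ys,xs=np.nonzero(k); print("hole",xs.mean()+305,ys.mean()+160,len(xs))
# peg 2 empty and peg1.. block edges at socket 4 row
b=((hsv[...,0]>=14)&(hsv[...,0]<25)&(hsv[...,1]>60)); 
for r in (160,170,180): x=np.nonzero(b[r,285:360])[0]; print(r,x.min()+285,x.max()+285)
```

```text
hole rack xy 0.002603952031207002 -0.13106435511574133 expected 0 -0.13340000000000002
collar exp [[317.86292489 222.69312789]
 [317.83058167 226.00661071]] [[343.6683166  222.72519281]
 [292.0653208  222.6672555 ]]
195 280 359
199 280 359
203 280 359
207 280 359
211 280 359
215 280 359
219 280 359
223 280 359
227 280 359
hole 320.05555555555554 174.47222222222223 36
160 292 350
170 292 349
180 289 350
```

Run:
```python
from h import *
from plant import robot,readout
rx,ry=.0015,-.135+.0016+.0007
F=lambda: np.array(readout.read_contact_force())
robot.servo_line(P(ry,.166,rx),speed=.15); robot.hold(.2); f0=F()
z=.160
while z>=.1055:
    t=robot.servo_line(P(ry,z,rx),speed=.03,guard=8); f=F()-f0
    print(round(readout.read_ee_pos()[2],4),t,"Fx %.1f Fy %.1f Fz %.1f"%(f[:2]@V,f[:2]@U,f[2]))
    if t or abs(f[2])>10: break
    rx+=np.clip(.0002*(f[:2]@V),-.0008,.0008)*(abs(f[:2]@V)>1.5); ry+=np.clip(.0002*(f[:2]@U),-.0008,.0008)*(abs(f[:2]@U)>1.5)
    z-=.006
print(rx,ry,readout.read_t())
```

```text
0.1596 False Fx -0.7 Fy -0.8 Fz -0.8
0.1535 False Fx -0.1 Fy 0.6 Fz -0.2
0.1477 False Fx -0.7 Fy -0.4 Fz -0.9
0.1425 True Fx 0.4 Fy -2.3 Fz -0.8
0.0015 -0.1327 32.7167
```

Run:
```python
from h import *
from plant import robot,readout
F=lambda: np.array(readout.read_contact_force())
rx,ry=.0015,-.1337
p=readout.read_ee_pos()[2]
robot.servo_line(P(ry,p+.004,rx),speed=.03); robot.hold(.1); f0=F(); z=p+.001
for _ in range(30):
    t=robot.servo_line(P(ry,z,rx),speed=.03,guard=10); f=F()-f0; zz=readout.read_ee_pos()[2]
    print(round(zz,4),t,"Fx %.1f Fy %.1f Fz %.1f"%(f[:2]@V,f[:2]@U,f[2]),round(rx*1e3,2),round(ry*1e3,2))
    if f[2]>12 or zz<.1066: break
    if abs(f[:2]@V)>1: rx+=np.clip(.0003*(f[:2]@V),-.0008,.0008)
    if abs(f[:2]@U)>1: ry+=np.clip(.0003*(f[:2]@U),-.0008,.0008)
    z=max(zz-.004,.1055)
print(readout.read_t())
```

```text
0.1433 False Fx 0.8 Fy -2.7 Fz 0.3 1.5 -133.7
0.1387 False Fx 0.3 Fy -2.0 Fz -1.5 1.5 -134.5
0.1342 False Fx -1.4 Fy -0.5 Fz -1.1 1.5 -135.1
0.1299 False Fx -0.2 Fy -0.5 Fz 0.7 1.08 -135.1
0.1255 False Fx 0.4 Fy -0.7 Fz -0.1 1.08 -135.1
0.1212 False Fx -0.3 Fy -0.4 Fz 0.9 1.08 -135.1
0.1169 False Fx 0.5 Fy -1.7 Fz -0.1 1.08 -135.1
0.1125 False Fx 0.5 Fy -0.6 Fz 0.0 1.08 -135.62
0.1082 False Fx 0.9 Fy -0.7 Fz 0.5 1.08 -135.62
0.1059 False Fx 0.3 Fy -0.7 Fz 1.7 1.08 -135.62
35.9667
```

Run:
```python
from h import *
from plant import robot,readout,viewer
rx,ry=.00108,-.13562
print(robot.servo_line(P(ry,.103,rx),speed=.015,guard=6),readout.read_ee_pos()[2],readout.read_contact_force())
robot.release(); robot.hold(.2); robot.servo_line(P(ry,.30,rx),speed=.15)
robot.servo_line(P(ry+.0,.30,-.12),speed=.2); robot.hold(.5)
a=viewer.camera("scene"); b=viewer.camera("top")
im=np.zeros((600,800,3),np.uint8); im[:360]=cv2.resize(a["frame"][140:275,230:530],(800,360),interpolation=cv2.INTER_CUBIC); im[365:595,:480]=cv2.resize(b["frame"][140:255,240:480],(480,230))
cv2.imwrite("pics/end.png",im[:,:,::-1]); print(readout.read_t())
np.set_printoptions(precision=1,suppress=True)
print(proj(a,[P(.0016+.135-.09*i,z) for i in (0,2,3) for z in (.07,.162)]))
```

```text
True 0.10589758890486442 [-2.02349945  0.14846115  4.1546969 ]
40.225
[[339.4 223.3]
 [340.8 197. ]
 [295.8 194.9]
 [294.9 169.5]
 [276.7 182.4]
 [274.9 157.5]]
```

View pics/end.png

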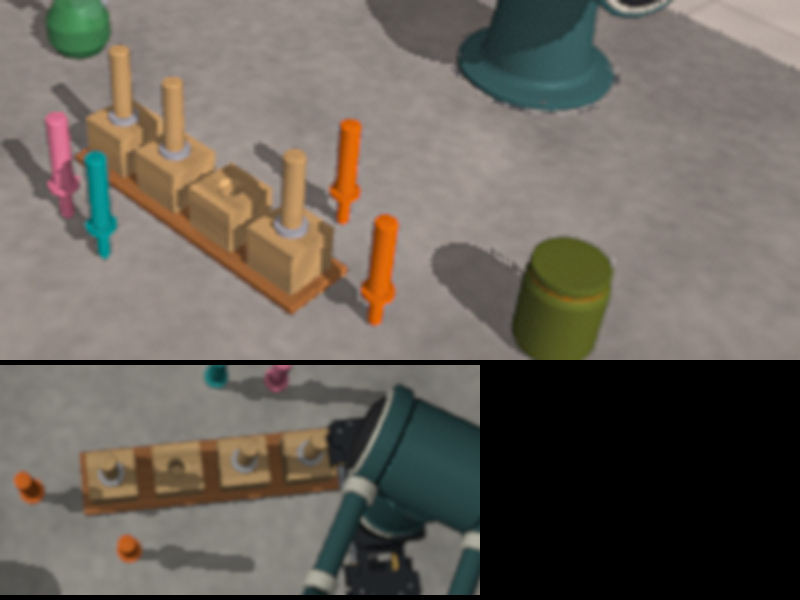

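The peg stands in spare socket 4 with its collar flush at (123,118) and its top at the same offset from prediction as peg 3's. Pegs 1 and 3 are home and the gripper is clear.

```bash
python3 -c "
from plant import robot
print(robot.sign_off())"
```

```text
the job is handed in; nothing more can be done
None
```

Peg 2 was the wobbly one: I leaned it to its stop, pulled it out and pushed it fully home, upright, in spare socket 4; pegs 1 and 3 are still home, the gripper let go, and the job was handed in at about 40 s (no verdict was returned).

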